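# Feed the results cartridge under the reader's spring flap

## Task

Load the red memory cartridge into the reader: with one fingertip press the yellow bar down and hold it, so that the spring flap stays open, and with the other fingertip push the cartridge along the lane under the flap until it is fully home against the back stop. Then draw the fingers back out and let the flap spring fully shut over it. Only push the cartridge, never lift it, and leave the other things on the table alone.

Things in the scene. Friction and masses are not known exactly. Their poses are not given: they have to be found in the camera images.
- cartridge: red memory cartridge, 60 (x) x 36 (y) x 16 (z) mm, about 90 g, white label and black stripe on top (stripe towards its rear, -x end). Origin under its centre. It starts flat in the reader's lane, x along the lane, its front end 15 to 45 mm short of the flap.
- reader: fixed grey cartridge reader. Origin at table height under the middle of the pocket's mouth; x runs along the lane into the pocket (roughly away from the robot), y left, z up. Lane deck at z = 20 mm from x = -160 mm; two white rails 12 mm above the deck, inner faces at y = -20 and +20 mm. Pocket from x = 0 to the back stop at x = 75 mm.
- back_stop (a point): middle of the back stop, 8 mm above the deck: front face of a black housing, 50 mm tall above the table, ending at x = 145 mm of the reader. A cartridge fully home touches it and has its centre at x = 45 mm in the reader's frame.
- apron (a point): middle of the lower edge of the flap's blue front apron (35 mm wide, at x = 0 to 3 mm of the reader, 6 mm above the deck when shut). It bars the pocket: pushing the cartridge against it does not open the flap. The flap's clear bluish top covers the pocket, 45 mm above the table, y = -23 to +24 mm.
- hinge_line (a point): point at the mouth on the flap's hinge line, which runs along the reader's x at y = -26, z = 34 mm. The flap is on its left (+y), the yellow press bar fixed to the flap is on its right (-y).
- flap (a joint): angle of the flap, rad: 0 shut, 1.35 fully open at its stop. Pressing the bar down opens it; it springs shut when let go (some 7 N on the bar 27 mm beside the hinge). Above 1.25 the pocket is open from above left of y = -3 mm, so a downward finger in the lane can follow the cartridge inside; the flap then stands 86 mm above the table over y = -45 to -3 mm. It shuts on a finger left inside.
- bar_middle (a point): middle of the yellow press bar, a plate 8 mm thick, x = -140 to +30 mm of the reader, 18 to 62 mm from the hinge line. Shut, it slopes up to the right at 1 rad (outer edge y = -60, z = 86 mm). Fully open it slopes 0.35 rad down; its upper face at y = -53 is then 28 mm above the table, 8 above the deck. A downward finger can press it and slide along it in x while the other is in the lane.
- spare: bystander: grey cartridge, 60 x 36 x 16 mm, lying on the table beside the reader; origin under its centre
- pen: bystander: blue pen, 142 mm long, 11 mm thick, lying on the table; origin under its middle, x along it
- roll: bystander: white receipt roll, 56 mm across, 57 mm tall, standing; origin under its centre
- inkpad: bystander: round black ink pad, 64 mm across, 20 mm tall; origin under its centre
- water: bystander: clear water bottle with red cap, 52 mm across, 160 mm tall; origin under its centre
- sanitiser: bystander: white bottle with blue label, 56 mm across, 130 mm tall; origin under its centre
- stamp: bystander: dark wooden hand stamp, 40 mm across, 83 mm tall; origin under its centre
Not all that is in view belongs to the job. There is more than one size of the cartridge; the job needs the largest.

How it is judged (in metres and radians):
On the way, in this order (a step that is already met when the one before it is completed fails the run):
1. a finger holds the flap open while the cartridge is still outside it (value of joint flap above 1 rad and x of cartridge in the frame of reader below -0.015 m and contact force between the fingers and reader above 0.5 N), for 0.2 s.
2. with the flap still held open, the cartridge is pushed home under it (value of joint flap above 0.8 rad and x of cartridge in the frame of reader above 0.04 m and contact force between the fingers and reader above 0.5 N), for 0.05 s.
At the end, for the whole second after the job is handed in: The cartridge lies flat on the deck in the pocket, at rest, within 5 mm of the back stop (its centre more than 40 mm beyond the mouth), and the flap is shut (below 0.06 rad) (x of cartridge in the frame of reader between 0.04 and 0.048 m and y of cartridge in the frame of reader between -0.006 and 0.006 m and z of cartridge in the frame of reader below 0.025 m and value of joint flap below 0.06 rad and linear speed of cartridge below 0.01 m/s and angle between cartridge's own z axis and vertical below 0.1 rad and angle between the x axis of cartridge and the x axis of reader, either way round below 0.12 rad); the robot touches nothing.
It fails at once if the cartridge is lifted more than 12 mm off the deck (z of cartridge in the frame of reader above 0.032 m).
It fails at once if the cartridge is tipped (angle between cartridge's own z axis and vertical above 0.35 rad).
It fails at once if a bystander is moved more than 30 mm (distance of any of spare, pen, roll, inkpad, water, sanitiser, stamp from where it was at the start of the episode above 0.03 m).
It also fails if it takes over 38 s, if anything falls off the work surface, if the arm or the gripper's body presses on something with over 40 N, if the wrist force passes 120 N, or if a joint passes its speed limit or range.

## Robot

A 6-joint arm with a two-finger parallel gripper is mounted at the origin on the work surface. World frame = base frame: x ahead of the robot, y to its left, z up, the work surface at z = 0. Lengths are in mm, angles in rad, forces in N, time in s.
With the tool pointing down it reaches from about 350 to 975 mm from the base axis. Payload 7.1 kg.
Tool frame: the origin (TCP) lies at the very end of the fingers, on their centre line; the grasp point (between the pads) lies 19 mm behind it; x points along the fingers, y is the direction in which the jaws open and shut, and the axes are right-handed (so a half turn about x gives the same grasp; the last joint's range is limited). The gripper opens to 88 mm and grips with 3 to 60 N. Pads are 20 mm wide; open, the fingers measure 115 mm over their backs; the gripper's body (75 mm by 178 mm) begins 61 mm behind the grasp point.
Start: joints at [1.258, 0.423, 1.63, -0, 1.089, -0.019], TCP at [180.963, 598.212, 222.675] pointing down, gripper open.
Joint ranges: [-3, 3], [-0.9, 2.11], [0.09, 2.58], [-1.31, 4.45], [0.11, 2.69], [-2.54, 2.54]. Speed limits (rad/s): [2.39, 2.39, 3.01, 3.14, 3.14, 3.14].

## Interface

Orientations are given as a rotation vector (axis times angle).
In Python, from workcell import ctrl gives the robot as it stands. The module is installed in compiled form; this text tells all that it offers.
- The arm moves only by the tool carry_out, never from a script. Its argument "commands" is a list of rows, each a list of 6 numbers: the shift along the tool's x, y, z in m, then the turn, a rotation vector about the tool's x, y, z in degrees. In form: [[tx, ty, tz, rx, ry, rz], ...]. A call has 1 to 8 rows; each row shifts and turns the pose as measured when the row begins, along the tool's axes as they then stand; what a row does not reach is not made up. A row lasts 1/8 s, in which the tool goes at most 62.5 mm and 10.7 degrees, less where a joint would pass 70% of its speed; a pose out of reach is approached as far as the arm can. A call with a gripper value outside its range is refused whole. "grip" is the closure, from 0 (fully open) to 1 (shut), set as the call begins (left out, the last holds). The fingers move at their own pace and stop on an object; the grip force is fixed at half the most. Time passes only in rows, so rows that do not move let the fingers close. It gives the time, the measured TCP pose, the force and the opening at its end, in the units of the state.
- ctrl.get_obs(): the state, without advancing time (a new reading comes with each control period).
- ctrl.get_image(name): name is "side" or "top" or "wrist"; returns a dict with "pixels" (384x512x3 uint8, blue, green, red), "intrinsics" (3x3 intrinsics, pixels), "rvec" (rotation vector, rad) and "tvec" (3), from world to camera coordinates, as OpenCV has them. Camera axes: x right, y down, z forward; pixel columns grow to the right and rows downward; lengths in mm; the calibration is good to about 2 mm. The wrist camera is an equidistant fisheye: a pixel r from the principal point sees the ray r / f radians off the axis. A picture is of the moment at which its call begins. There is no depth.
- ctrl.close_job(): hands the job in, once; it reports no verdict.
The state is a dict: "t": time; "qpos": joint angles; "qvel": joint speeds; "joint_torque": joint torques, N m; "ee_pos": TCP position; "orientation": TCP orientation; "ft_force": force on the tool from outside, world axes, zero at the start; "moment": the same for the moment, N m; "width": finger opening in mm.
Only numpy, scipy, OpenCV 4.12 (cv2) and the standard library are available. Lean on these libraries where they do the work, as an engineer would, in place of code of your own. Each camera call takes 0.05 s, during which the arm holds its last target. There are 200 camera calls.

## Working session

There is one attempt and no reset: what is moved stays moved. The work goes in short steps, Python scripts to look and compute and a tool call to move; the robot and the scene stay as the last step left them, time stands still between calls to the robot, and variables do not carry over. Pictures are saved under pics/ and viewed, about 8 in all and at most 12, crops included, and the job is handed in when it is done.

Besides the shell and the picture viewer there is one more tool, called after "Call:" by a JSON object that holds its "op" and its "data". carry_out: Moves the arm, as the interface text tells. Its arguments: {"type":"object","properties":{"commands":{"type":"array"},"grip":{"type":"number"}},"required":["commands"]}

```bash
mkdir -p pics; cat > h.py <<'E'
import numpy as np, cv2
from workcell import ctrl
def shot(n,f=None):
    d=ctrl.get_image(n)
    if f: cv2.imwrite('pics/'+f,d['pixels'])
    np.savez('/tmp/'+n+'.npz',**{k:np.asarray(v) for k,v in d.items()})
    return d
def load(n): return dict(np.load('/tmp/'+n+'.npz'))
def ray(d,uv):
    R,_=cv2.Rodrigues(np.asarray(d['rvec'],float).reshape(3)); t=np.asarray(d['tvec'],float).reshape(3)
    K=np.asarray(d['intrinsics']); v=np.linalg.inv(K)@np.array([uv[0],uv[1],1.])
    return -R.T@t, R.T@v
def onz(d,uv,z):
    c,v=ray(d,uv); return c+v*(z-c[2])/v[2]
def proj(d,P):
    return cv2.projectPoints(np.asarray(P,float).reshape(-1,3),np.asarray(d['rvec'],float),np.asarray(d['tvec'],float),np.asarray(d['intrinsics'],float),None)[0].reshape(-1,2)
E
python3 - <<'E'
from h import *
a=shot('top');b=shot('side')
for d in(a,b): print(ray(d,(256,192)))
cv2.imwrite('pics/top1.png',cv2.resize(a['pixels'],(800,600),interpolation=2))
cv2.imwrite('pics/side1.png',cv2.resize(b['pixels'],(800,600),interpolation=2))
print(ctrl.get_obs())
E
```

```text
(array([ 325.1918852 ,  -22.64580012, 1176.96388751]), array([ 0.1993825 ,  0.00404946, -0.9799261 ]))
(array([312.81620155, 610.58484298, 880.15190379]), array([ 0.21731151, -0.6235066 , -0.75113926]))
{'t': 0.1, 'qpos': array([ 1.25796462e+00,  4.23765123e-01,  1.63061112e+00,  1.27232432e-05,
        1.08861117e+00, -1.89890963e-02]), 'qvel': array([-0.00051943, -0.00055152, -0.00295161,  0.00026979, -0.00093225,
       -0.00064698]), 'joint_torque': array([ 7.42080829e-04, -5.45616925e+01, -2.74324071e+01,  6.44903909e-02,
        1.88863452e-02, -1.08538296e-05]), 'ee_pos': array([180.82915062, 597.73774391, 221.97996272]), 'orientation': array([ 0.22956347,  1.55870491, -0.2317278 ]), 'ft_force': array([ 0.22843178, -0.11473668, -0.50143959]), 'moment': array([ 0.01376176,  0.03101767, -0.06718475]), 'width': 87.75845438214914}
```

View pics/top1.png

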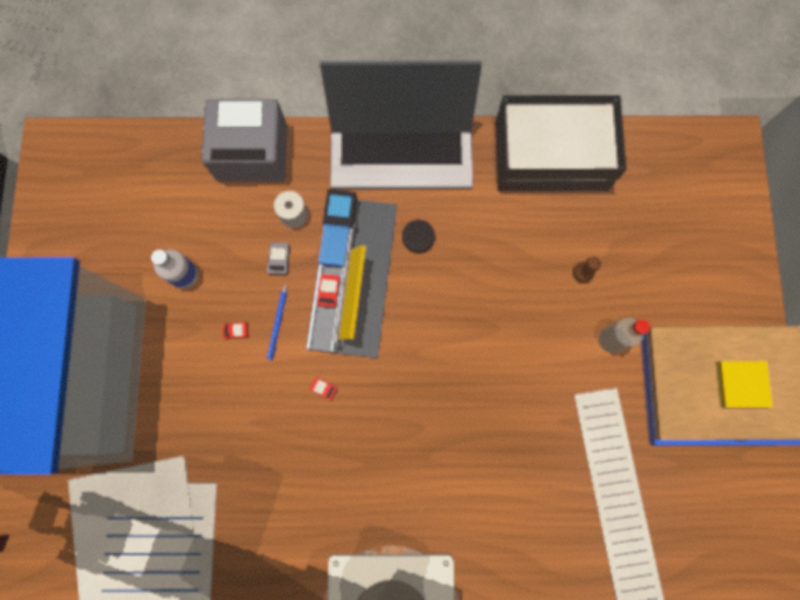

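View pics/side1.png

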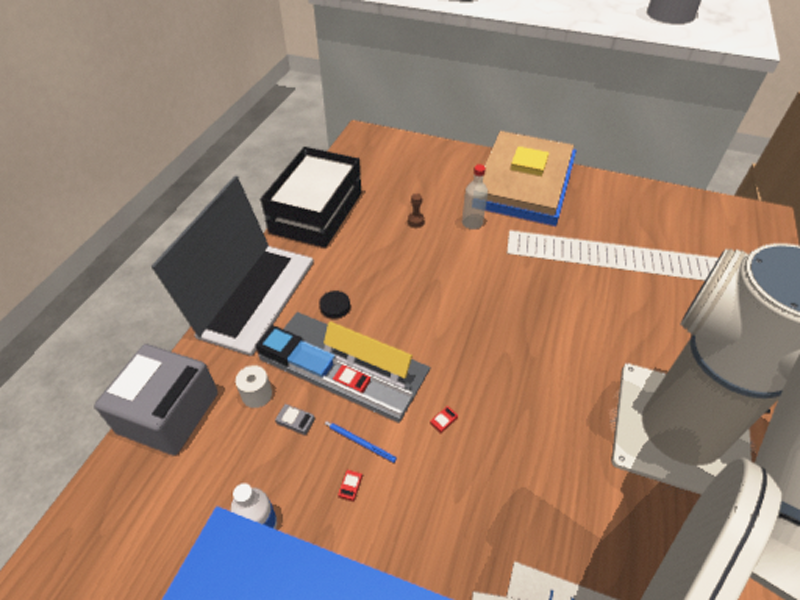

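The lane runs up the image, at top-view (325,350) to (340,190), with the red cartridge at (329,290). The yellow bar is to its right and the blue flap is at (335,245). The two smaller red decoys lie off the reader.

```bash
python3 - <<'E'
from h import *
M={}
for n in('top','side'):
    d=load(n);hsv=cv2.cvtColor(d['pixels'],cv2.COLOR_BGR2HSV)
    sx=512/800
    box=(300,180,400,360) if n=='top' else (255,320,432,420)
    x0,y0,x1,y1=[int(v*sx) for v in box]
    roi=np.zeros(hsv.shape[:2],np.uint8);roi[y0:y1,x0:x1]=255
    for c,lo,hi,z in(('yellow',(20,120,60),(35,255,255),60),('blue',(98,110,60),(125,255,255),45),('red',(0,140,70),(8,255,255),36),('red2',(172,140,70),(180,255,255),36)):
        m=cv2.inRange(hsv,lo,hi)&roi
        cs=[k for k in cv2.findContours(m,0,1)[0] if cv2.contourArea(k)>15]
        for k in cs:
            r=cv2.minAreaRect(k)
            corners=np.array([onz(d,p,z)[:2] for p in cv2.boxPoints(r)])
            print(n,c,cv2.contourArea(k),'ctr',np.round(r[0],1),np.round(onz(d,r[0],z),1),'corners',corners.round(0).tolist())
    p=d['pixels'][y0-5:y1+5,x0-5:x1+5]; s=min(800/p.shape[1],600/p.shape[0]); print(n,x0-5,y0-5,s)
    cv2.imwrite(f'pics/{n}crop.png',cv2.resize(p,None,fx=s,fy=s,interpolation=cv2.INTER_CUBIC))
E
```

```text
top yellow 539.0 ctr [225.3 187. ] [567.2  69.1  60. ] corners [[482.0, 94.0], [659.0, 73.0], [655.0, 43.0], [478.0, 66.0]]
top blue 338.5 ctr [213.4 156.3] [662.5 106.2  45. ] corners [[627.0, 132.0], [705.0, 123.0], [699.0, 80.0], [620.0, 90.0]]
top blue 162.0 ctr [217.  131.5] [739.1  97.1  45. ] corners [[760.0, 118.0], [759.0, 77.0], [719.0, 76.0], [719.0, 117.0]]
top red 49.5 ctr [209.5 191.5] [559.4 116.8  36. ] corners [[573.0, 133.0], [573.0, 101.0], [546.0, 101.0], [546.0, 132.0]]
top red 16.0 ctr [211.3 177. ] [602.5 112.4  36. ] corners [[603.0, 129.0], [611.0, 126.0], [602.0, 96.0], [594.0, 99.0]]
top 187 110 4.8
side yellow 804.5 ctr [234.7 223.5] [567.   64.6  60. ] corners [[654.0, 81.0], [661.0, 27.0], [481.0, 48.0], [481.0, 99.0]]
side blue 354.5 ctr [198.7 229. ] [662.5 108.4  45. ] corners [[703.0, 129.0], [709.0, 77.0], [622.0, 88.0], [618.0, 138.0]]
side blue 146.0 ctr [177.2 217.5] [740.6  92.6  45. ] corners [[764.0, 110.0], [759.0, 59.0], [717.0, 76.0], [723.0, 125.0]]
side red 117.0 ctr [224.9 241.7] [576.9 117.5  36. ] corners [[608.0, 131.0], [610.0, 95.0], [546.0, 104.0], [545.0, 139.0]]
side 158 199 6.504065040650406
```

View pics/topcrop.png

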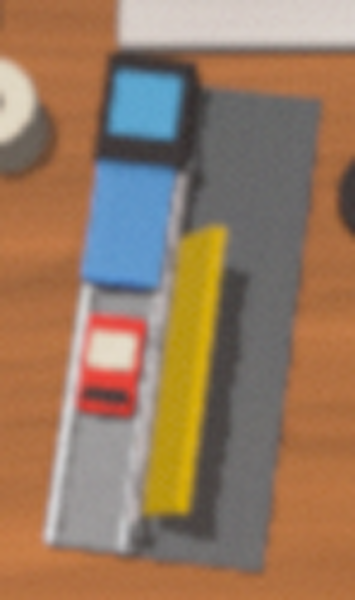

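The crop shows the cartridge in the lane behind the shut flap, with the bar edge parallel to the lane. From this, reader yaw is about -0.123 rad, its origin about (626,111), and the cartridge at x of about -50.

```bash
cat >> h.py <<'E'
from scipy.spatial.transform import Rotation as Rt
YAW=-0.123; O=np.array([626.5,111.,0])
RW=Rt.from_euler('z',YAW).as_matrix()
def W(p): return O+RW@np.array(p,float)
def Rd(p): return RW.T@(np.array(p,float)-O)
def state():
    o=ctrl.get_obs();R=Rt.from_rotvec(o['orientation'])
    print('t',round(o['t'],2),'ee',o['ee_pos'].round(1),'reader',Rd(o['ee_pos']).round(1),'F',(RW.T@o['ft_force']).round(1),'w',round(o['width'],1))
    return o,R
def goal(sgn=1):
    x=np.array([0,0,-1.]);y=RW[:,1]*sgn;return Rt.from_matrix(np.c_[x,y,np.cross(x,y)])
E
python3 - <<'E'
from h import *
o,R=state(); print(R.as_matrix().round(2))
for s in(1,-1): print(s,np.rad2deg((R.inv()*goal(s)).as_rotvec()).round(1))
d=load('top')
for uv in((100,460),(145,300),(50,470),(75,260)): print(uv,onz(d,np.array(uv)*.64,0).round(0),onz(d,np.array(uv)*.64,200).round(0))
M=R.as_matrix()
for a,b in(((181,598,222),(190,330,240)),((190,330,240),(W((-105,-25,0))[0],W((-105,-25,0))[1],170))):
    print(b,np.round(M.T@(np.array(b)-a)))
E
```

```text
t 0.1 ee [180.8 597.7 222. ] reader [-502.   428.4  222. ] F [ 0.2 -0.1 -0.5] w 87.8
[[-0.    0.29  0.96]
 [-0.    0.96 -0.29]
 [-1.   -0.   -0.  ]]
1 [-9.8 -0.   0.1]
-1 [1.702e+02 1.000e-01 0.000e+00]
(100, 460) [270. 528.   0.] [280. 435. 200.]
(145, 300) [567. 470.   0.] [526. 386. 200.]
(50, 470) [253. 618.   0.] [265. 509. 200.]
(75, 260) [646. 612.   0.] [592. 505. 200.]
(190, 330, 240) [ -18. -254.   86.]
(np.float64(519.2260193751968), np.float64(99.07133364917327), 170) [  70. -126.  382.]
```

Call:
{"op": "carry_out", "data": {"commands": [[-0.004, -0.051, 0.017, 0, 0, 0], [-0.004, -0.051, 0.017, 0, 0, 0], [-0.004, -0.051, 0.017, 0, 0, 0], [-0.004, -0.051, 0.017, 0, 0, 0], [-0.004, -0.051, 0.017, 0, 0, 0], [0.0, -0.018, 0.055, 0, 0, 0], [0.0, -0.018, 0.055, 0, 0, 0]], "grip": 0.41}}

```text
t: 0.98
ee_pos: [282.0, 254.1, 240.6]
orientation: [0.222, 1.56, -0.227]
ft_force: [0.8, 0.5, -0.3]
width: 52.0
```

```bash
cat > nx.py <<'E'
from h import *; import sys
o,R=state(); t=W([float(v) for v in sys.argv[1:4]])
print('shift mm',(R.as_matrix().T@(t-o['ee_pos'])).round(1),'turn',np.rad2deg((R.inv()*goal()).as_rotvec()).round(1))
E
python3 nx.py -105 -25 150
```

```text
t 0.97 ee [282.  254.1 240.6] reader [-359.4   99.7  240.6] F [ 0.7  0.6 -0.3] w 52.0
shift mm [ 90.9 -81.5 271.3] turn [-9.3 -0.   0.2]
```

Call:
{"op": "carry_out", "data": {"commands": [[0.015, -0.014, 0.046, -1.6, 0, 0], [0.015, -0.014, 0.046, -1.6, 0, 0], [0.015, -0.014, 0.046, -1.6, 0, 0], [0.015, -0.014, 0.046, -1.6, 0, 0], [0.015, -0.014, 0.046, -1.6, 0, 0], [0.015, -0.014, 0.046, -1.6, 0, 0], [0, 0, 0, 0, 0, 0]]}}

```text
t: 1.85
ee_pos: [543.3, 104.5, 147.8]
orientation: [0.092, 1.568, -0.094]
ft_force: [-0.1, -0.2, 0.6]
width: 51.6
```

```bash
python3 nx.py -105 -25 120; python3 - <<'E'
from h import *
d=shot('wrist');cv2.imwrite('pics/wrist1.png',cv2.resize(d['pixels'],(800,600)))
print(d['intrinsics'],d['rvec'],d['tvec'])
E
```

```text
t 1.85 ee [543.3 104.5 147.8] reader [-81.8 -16.7 147.8] F [-0.  -0.2  0.6] w 51.6
shift mm [ 27.8  -8.2 -23.3] turn [0.3 0.  0.1]
[[297.31863964   0.         257.64786932]
 [  0.         297.31863964 190.11304047]
 [  0.           0.           1.        ]] [-2.18186636 -1.936976   -0.27500148] [-169.87153993 -518.74881965  171.28299361]
```

View pics/wrist1.png

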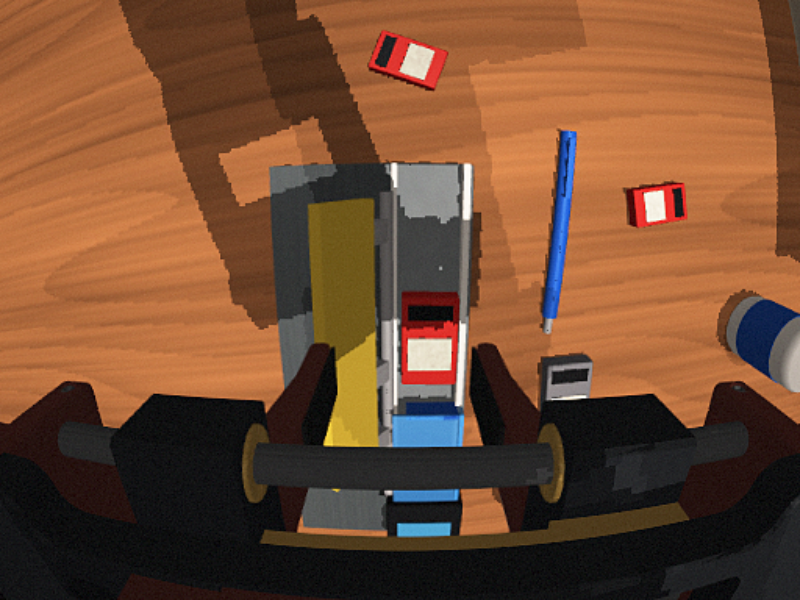

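The wrist view shows the lane between white rails (columns 397 and 462 in the 800 px picture), the cartridge from rows 293 to 384, and the bar to the left. I'll cast rays through those points.

```bash
python3 - <<'E'
from h import *
d=load('wrist');K=d['intrinsics']
R,_=cv2.Rodrigues(d['rvec'].reshape(3));t=d['tvec'].reshape(3)
def fz(uv,z):
    p=(np.array(uv)*.64-K[:2,2])/K[0,0];th=np.hypot(*p);v=R.T@np.r_[p/th*np.sin(th),np.cos(th)]
    c=-R.T@t;return c+v*(z-c[2])/v[2]
print('cam',-R.T@t)
for n,uv,z in(('railR 180',(398,180),32),('railR 380',(398,380),32),('railL 180',(462,180),32),('railL 380',(457,380),32),('cart FR',(402,384),36),('cart FL',(457,384),36),('cart RR',(403,293),36),('cart RL',(459,293),36),('apron',(430,414),45),('bar outer near',(309,204),86),('bar inner near',(374,199),49),('deck end',(430,164),20)):
    print(n,Rd(fz(uv,z)).round(1))
E
```

```text
cam [467.44573261 115.36477852 308.99837671]
railR 180 [-149.9  -17.9   32. ]
railR 380 [-20.8 -17.7  32. ]
railL 180 [-150.5   20.    32. ]
railL 380 [-20.7  21.5  32. ]
cart FR [-19.9 -15.1  36. ]
cart FL [-19.7  21.2  36. ]
cart RR [-81.8 -14.7  36. ]
cart RL [-81.9  19.7  36. ]
apron [-2.2  3.3 45. ]
bar outer near [-140.5  -60.5   86. ]
bar inner near [-139.8  -31.1   49. ]
deck end [-159.7    1.6   20. ]
```

```bash
sed -i 's/O=np.array(\[626.5,111.,0\])/O=np.array([626.6,112.3,0])/' h.py; python3 nx.py -106 -25 110
```

```text
t 1.9 ee [541.8 105.1 148.1] reader [-83.3 -17.6 148.1] F [-0.4 -0.5 -0.3] w 52.1
shift mm [ 38.1  -7.3 -22.7] turn [ 0.3 -0.   0.1]
```

Call:
{"op": "carry_out", "data": {"commands": [[0.012, -0.004, -0.012, 0.3, 0, 0], [0.013, -0.0035, -0.011, 0, 0, 0], [0.013, 0, 0, 0, 0, 0], [0, 0, 0, 0, 0, 0]]}}

```text
t: 2.4
ee_pos: [511.3, 101.8, 108.3]
orientation: [0.094, 1.572, -0.097]
ft_force: [-0.1, 0.4, 0.6]
width: 51.6
```

```bash
python3 nx.py -106 -25 60
```

```text
t 2.4 ee [511.3 101.8 108.3] reader [-113.1  -24.6  108.3] F [-0.1  0.3  0.6] w 51.6
shift mm [48.3 -0.4  7.3] turn [ 0.1 -0.2  0.1]
```

Call:
{"op": "carry_out", "data": {"commands": [[0.012, 0, 0, 0, 0, 0], [0.012, 0, 0, 0, 0, 0], [0.012, 0, 0, 0, 0, 0], [0.012, 0, 0, 0, 0, 0], [0, 0, 0, 0, 0, 0]]}}

```text
t: 3.02
ee_pos: [512.9, 102.7, 57.9]
orientation: [0.095, 1.569, -0.095]
ft_force: [0.3, 2.6, 1.4]
width: 51.9
```

```bash
python3 nx.py -110 -25 30
```

```text
t 3.02 ee [512.9 102.7  57.9] reader [-111.6  -23.5   57.9] F [-0.   2.6  1.4] w 51.9
shift mm [27.9 -1.5  1.6] turn [0.1 0.  0. ]
```

Call:
{"op": "carry_out", "data": {"commands": [[0.01, -0.001, 0, 0, 0, 0], [0.01, -0.001, 0, 0, 0, 0], [0.006, 0, 0, 0, 0, 0], [0, 0, 0, 0, 0, 0]]}}

```text
t: 3.52
ee_pos: [513.4, 99.5, 32.2]
orientation: [0.093, 1.568, -0.096]
ft_force: [-0.7, 1.8, 6.4]
width: 51.8
```

```bash
python3 nx.py -110 -25 30;  python3 - <<'E'
from h import *
d=shot('side');p=d['pixels'][200:275,158:282]
cv2.imwrite('pics/s2.png',cv2.resize(p,None,fx=6.4,fy=6.4,interpolation=2))
E
```

```text
t 3.52 ee [513.4  99.5  32.2] reader [-110.8  -26.6   32.2] F [-1.   1.7  6.4] w 51.8
shift mm [2.2 1.6 0.8] turn [0.1 0.1 0.1]
```

View pics/s2.png

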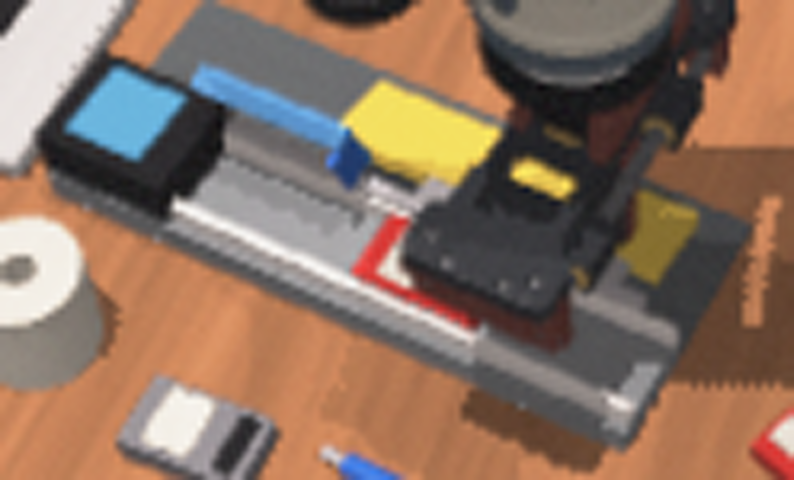

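The flap now stands nearly upright at (270,105), the finger is in the lane behind the cartridge, and the mouth is clear. I'll press the last 2 to 3 mm.

Call:
{"op": "carry_out", "data": {"commands": [[0.003, 0.0015, 0, 0, 0, 0], [0.001, 0, 0, 0, 0, 0], [0, 0, 0, 0, 0, 0], [0, 0, 0, 0, 0, 0]]}}

```text
t: 4.08
ee_pos: [513.4, 99.8, 30.0]
orientation: [0.092, 1.568, -0.097]
ft_force: [-2.1, 0.7, 7.4]
width: 51.7
```

```bash
python3 nx.py 5 -25 29
```

```text
t 4.08 ee [513.4  99.8  30. ] reader [-110.8  -26.3   30. ] F [-2.1  0.4  7.4] w 51.7
shift mm [  1.1   1.  115.8] turn [0.1 0.  0.2]
```

Call:
{"op": "carry_out", "data": {"commands": [[0.002, 0.002, 0, 0, 0, 0], [0.001, 0.0005, 0.004, 0, 0, 0], [0, 0, 0, 0, 0, 0]]}}

```text
t: 4.45
ee_pos: [513.4, 99.8, 29.2]
orientation: [0.09, 1.577, -0.1]
ft_force: [-0.1, 2.1, 8.6]
width: 51.7
```

```bash
python3 nx.py 5 -25 29
```

```text
t 4.45 ee [513.4  99.8  29.2] reader [-110.8  -26.3   29.2] F [-0.3  2.1  8.6] w 51.7
shift mm [ -0.7   1.  115.8] turn [ 0.1 -0.5  0.4]
```

Call:
{"op": "carry_out", "data": {"commands": [[0.001, 0.002, 0.012, 0, 0.3, 0], [0.001, 0.001, 0.012, 0, 0, 0], [0.0005, 0, 0.01, 0, 0, 0]]}}

```text
t: 4.82
ee_pos: [527.5, 94.8, 26.7]
orientation: [0.085, 1.624, -0.111]
ft_force: [-16.4, -1.2, 26.6]
width: 51.9
```

```bash
python3 nx.py 5 -25 29
```

```text
t 4.83 ee [527.5  94.8  26.7] reader [-96.2 -29.5  26.7] F [-16.1  -3.2  26.6] w 51.9
shift mm [ -7.8   4.5 100.9] turn [-0.  -3.1  1.1]
```

Pressing too hard on the bar's stop, with drag. I'll ease up and level the tool.

Call:
{"op": "carry_out", "data": {"commands": [[-0.002, 0.003, 0, 0, -3, 1], [-0.0005, 0.002, 0, 0, 0, 0]]}}

```text
t: 5.08
ee_pos: [527.7, 97.3, 30.0]
orientation: [0.092, 1.57, -0.1]
ft_force: [-2.8, -6.8, 4.4]
width: 51.9
```

```bash
python3 nx.py 5 -25 29
```

```text
t 5.08 ee [527.7  97.3  30. ] reader [-96.3 -27.   30. ] F [-1.9 -7.1  4.4] w 51.9
shift mm [  0.9   2.  101.3] turn [ 0.  -0.1  0.3]
```

Call:
{"op": "carry_out", "data": {"commands": [[0, 0, 0, 0, 0, 0], [0.0005, 0.001, 0.012, 0, 0, 0], [0.0005, 0, 0.012, 0, 0, 0]], "grip": 0.35}}

```text
t: 5.45
ee_pos: [548.1, 94.3, 29.4]
orientation: [0.092, 1.577, -0.102]
ft_force: [-5.2, -0.7, 6.7]
width: 57.2
```

```bash
python3 nx.py 5 -25 29
```

```text
t 5.45 ee [548.1  94.3  29.4] reader [-75.7 -27.5  29.4] F [-5.1 -1.3  6.7] w 57.2
shift mm [-0.3  2.5 80.7] turn [-0.  -0.5  0.4]
```

Call:
{"op": "carry_out", "data": {"commands": [[0.001, 0.001, 0.012, 0, -0.4, 0], [0.001, 0.001, 0.012, 0, 0, 0]]}}

```text
t: 5.7
ee_pos: [566.2, 91.6, 26.7]
orientation: [0.089, 1.584, -0.106]
ft_force: [-18.2, -3.5, 24.7]
width: 57.1
```

```bash
python3 nx.py 5 -25 29;  python3 - <<'E'
from h import *
d=shot('side');p=d['pixels'][200:275,158:282]
cv2.imwrite('pics/s3.png',cv2.resize(p,None,fx=6.4,fy=6.4,interpolation=2))
E
```

```text
t 5.7 ee [566.2  91.6  26.7] reader [-57.4 -28.   26.7] F [-17.7  -5.7  24.7] w 57.1
shift mm [-3.2  3.  62.4] turn [-0.1 -0.8  0.7]
```

View pics/s3.png

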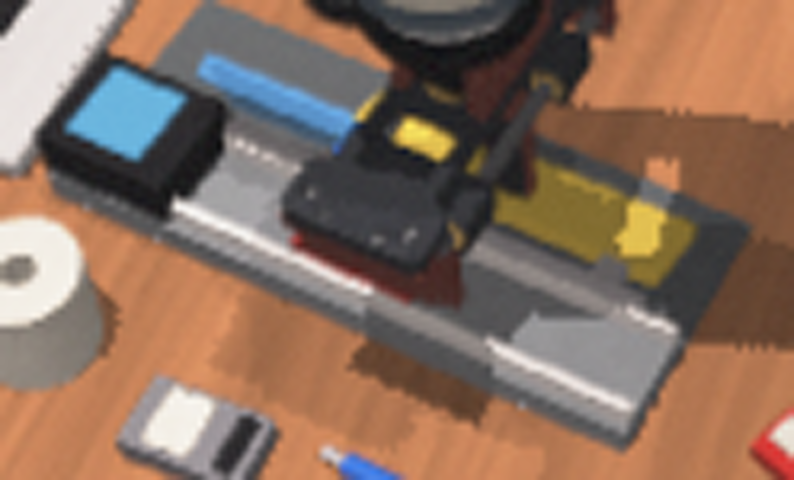

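The flap is at its stop, the finger is inside the lane, and the cartridge is entering the mouth. I'll ease up slightly and keep pushing.

Call:
{"op": "carry_out", "data": {"commands": [[-0.001, 0.002, 0.012, 0, -0.8, 0.5], [0, 0.0015, 0.012, 0, 0, 0], [0, 0.001, 0.012, 0, 0, 0]]}}

```text
t: 6.12
ee_pos: [588.9, 87.2, 26.4]
orientation: [0.09, 1.6, -0.108]
ft_force: [-13.6, -3.8, 16.6]
width: 57.2
```

```bash
python3 nx.py 5 -25 28
```

```text
t 6.12 ee [588.9  87.2  26.4] reader [-34.3 -29.6  26.4] F [-13.   -5.5  16.6] w 57.2
shift mm [-2.9  4.6 39.2] turn [-0.1 -1.7  0.8]
```

Call:
{"op": "carry_out", "data": {"commands": [[-0.0015, 0.004, 0.004, 0, -1.7, 0.8], [-0.0005, 0.003, 0.012, 0, 0, 0], [0, 0.002, 0.012, 0, 0, 0]]}}

```text
t: 6.5
ee_pos: [606.8, 87.3, 27.3]
orientation: [0.093, 1.593, -0.106]
ft_force: [-15.3, -4.2, 18.3]
width: 56.8
```

```bash
python3 nx.py 5 -25 28
```

```text
t 6.5 ee [606.8  87.3  27.3] reader [-16.6 -27.2  27.3] F [-14.6  -6.   18.3] w 56.8
shift mm [-1.2  2.3 21.6] turn [-0.2 -1.4  0.5]
```

Call:
{"op": "carry_out", "data": {"commands": [[-0.001, 0.002, 0.012, 0, -1.2, 0.5], [-0.0005, 0.002, 0.012, 0, 0, 0]]}}

```text
t: 6.75
ee_pos: [622.9, 85.4, 27.7]
orientation: [0.095, 1.589, -0.104]
ft_force: [-8.8, -3.9, 11.1]
width: 57.3
```

```bash
python3 nx.py 5 -25 28
```

```text
t 6.75 ee [622.9  85.4  27.7] reader [ -0.4 -27.1  27.7] F [-8.3 -4.9 11.1] w 57.3
shift mm [-0.4  2.1  5.3] turn [-0.2 -1.2  0.4]
```

Call:
{"op": "carry_out", "data": {"commands": [[-0.0005, 0.001, 0.007, 0, -1, 0.3], [0, 0.001, 0.004, 0, 0, 0], [0, 0, 0.003, 0, 0, 0]]}}

```text
t: 7.12
ee_pos: [626.4, 84.8, 27.9]
orientation: [0.096, 1.594, -0.104]
ft_force: [-8.3, 3.7, 12.0]
width: 56.8
```

```bash
python3 nx.py 5 -25 28
```

```text
t 7.12 ee [626.4  84.8  27.9] reader [  3.1 -27.3  27.9] F [-8.7  2.6 12. ] w 56.8
shift mm [-0.1  2.3  1.9] turn [-0.2 -1.5  0.4]
```

Call:
{"op": "carry_out", "data": {"commands": [[-0.0005, 0.001, 0.007, 0, -1.2, 0.3], [0, 0.001, 0.006, 0, 0, 0]]}}

```text
t: 7.38
ee_pos: [626.5, 84.9, 27.7]
orientation: [0.095, 1.6, -0.103]
ft_force: [-20.1, 1.2, 23.3]
width: 57.0
```

```bash
python3 nx.py 5 -25 28;  python3 - <<'E'
from h import *
d=shot('side');p=d['pixels'][200:275,158:282]
cv2.imwrite('pics/s4.png',cv2.resize(p,None,fx=6.4,fy=6.4,interpolation=2))
E
```

```text
t 7.38 ee [626.5  84.9  27.7] reader [  3.3 -27.2  27.7] F [-20.1  -1.3  23.3] w 57.0
shift mm [-0.4  2.2  1.7] turn [-0.1 -1.8  0.4]
```

View pics/s4.png

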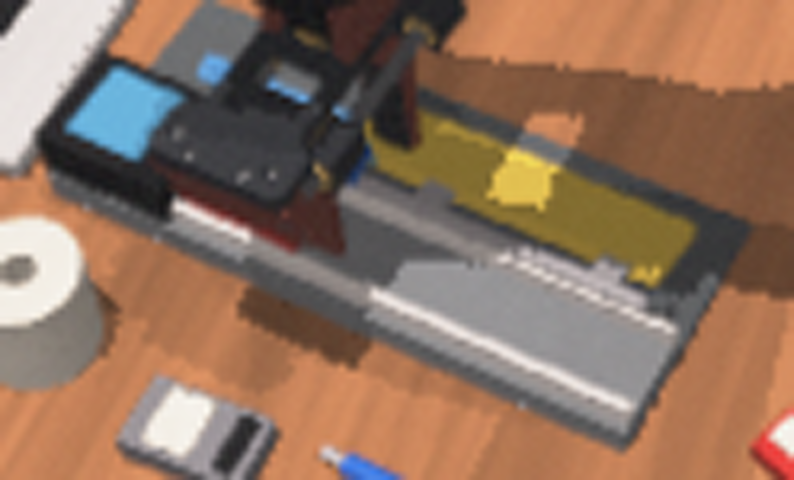

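The finger has stalled at reader x of about 3 while the force is rising, which fits the cartridge being against the stop. One firmer push, then back out holding the bar down.

Call:
{"op": "carry_out", "data": {"commands": [[-0.0005, 0.001, 0.012, 0, -1.5, 0.3], [0, 0, 0.012, 0, 0, 0]]}}

```text
t: 7.68
ee_pos: [627.0, 84.5, 27.4]
orientation: [0.094, 1.624, -0.101]
ft_force: [-39.6, 12.0, 43.4]
width: 57.3
```

```bash
python3 nx.py -60 -25 28
```

```text
t 7.67 ee [627.   84.5  27.4] reader [  3.8 -27.6  27.4] F [-40.7   7.   43.4] w 57.3
shift mm [  2.9   2.5 -63.7] turn [-0.  -3.2  0.5]
```

Call:
{"op": "carry_out", "data": {"commands": [[-0.001, 0.001, -0.006, 0, -3, 0.5], [0, 0.001, -0.014, 0, 0, 0], [0, 0, -0.014, 0, 0, 0], [0, 0, -0.014, 0, 0, 0], [0, 0, -0.014, 0, 0, 0], [0, 0, -0.014, 0, 0, 0]]}}

```text
t: 8.43
ee_pos: [563.0, 94.9, 35.6]
orientation: [0.095, 1.542, -0.092]
ft_force: [5.1, -0.7, 5.6]
width: 57.6
```

```bash
python3 nx.py -60 -25 28;  python3 - <<'E'
from h import *
d=shot('side');p=d['pixels'][200:275,158:282]
cv2.imwrite('pics/s5.png',cv2.resize(p,None,fx=6.4,fy=6.4,interpolation=2))
E
```

```text
t 8.43 ee [563.   94.9  35.6] reader [-60.9 -25.1  35.6] F [ 5.1 -0.1  5.6] w 57.6
shift mm [7.6 0.1 0.7] turn [ 0.2  1.5 -0.2]
```

View pics/s5.png

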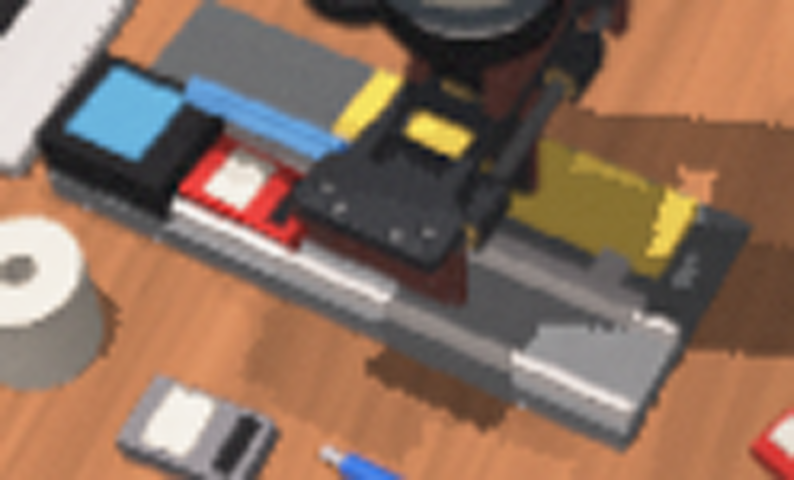

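The cartridge sits against the black housing at (215,175), and the fingers are out at reader x of about -61. Now I'll raise and let the flap close.

Call:
{"op": "carry_out", "data": {"commands": [[-0.012, 0, 0, 0, 1.5, 0], [-0.012, 0, 0, 0, 0, 0], [-0.015, 0, 0, 0, 0, 0], [-0.02, 0, 0, 0, 0, 0], [-0.03, 0, 0, 0, 0, 0], [-0.03, 0, 0, 0, 0, 0], [0, 0, -0.05, 0, 0, 0], [0, 0, -0.05, 0, 0, 0]]}}

```text
t: 9.48
ee_pos: [461.3, 105.5, 160.7]
orientation: [0.097, 1.566, -0.093]
ft_force: [0.1, 0.6, 0.4]
width: 57.0
```

Call:
{"op": "carry_out", "data": {"commands": [[0, 0, -0.04, 0, 0, 0], [0, 0, 0, 0, 0, 0], [0, 0, 0, 0, 0, 0]]}}

```text
t: 9.85
ee_pos: [417.2, 109.7, 161.7]
orientation: [0.095, 1.566, -0.093]
ft_force: [0.7, -0.8, 0.4]
width: 56.8
```

```bash
python3 - <<'E'
from h import *
state()
a=load('side');
d=shot('side');p=d['pixels'][200:275,158:282];q=shot('top')['pixels'][112:230,185:262]
p=cv2.resize(p,None,fx=3.6,fy=3.6,interpolation=2);q=cv2.resize(q,None,fx=4.5,fy=4.5,interpolation=2)
c=np.zeros((540,800,3),np.uint8);c[:p.shape[0],:p.shape[1]]=p;c[:q.shape[0],450:450+q.shape[1]]=q
cv2.imwrite('pics/fin.png',c)
for n in('top','side'):
    e=load(n);h=cv2.cvtColor(e['pixels'],cv2.COLOR_BGR2HSV);m=cv2.inRange(h,(20,120,60),(35,255,255));b=m[115:235,190:260] if n=='top' else m[200:270,160:278]
    ys,xs=np.nonzero(b);print(n,len(xs),xs.mean()+(190 if n=='top' else 160),ys.mean()+(115 if n=='top' else 200))
E
```

```text
t 9.85 ee [417.2 109.7 161.7] reader [-207.5  -28.3  161.7] F [ 0.8 -0.7  0.4] w 56.8
top 595 225.36302521008403 187.1781512605042
side 836 234.0346889952153 223.3468899521531
```

View pics/fin.png

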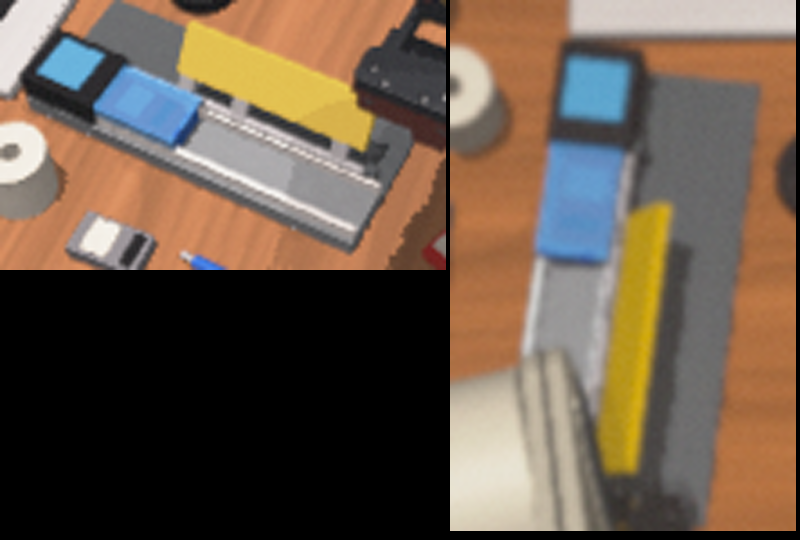

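The flap is shut over the cartridge, whose label shows faintly through it. The bar is back where it started, the arm is clear, and the neighbouring things have not moved.

```bash
python3 -c "
from workcell import ctrl
print(ctrl.close_job())"
```

```text
the job is handed in; nothing more can be done
None
```

The cartridge is loaded and the job is handed in, at about 10 s of the 38 s allowed. No verdict was reported.

I pressed the yellow bar with the right fingertip to open the flap. With the left fingertip I pushed the cartridge along the lane to the back stop, then backed out and let the flap close.

**Last checks:**
- **Cartridge home:** the finger stalled at reader x of about 4 mm while the force rose to about 40 N. A picture with the flap still open showed the cartridge against the black housing. I expected the stall at about 5 mm, within my measuring error.
- **Flap shut:** the last pictures show it closed over the cartridge, and the bar is within 1 px of its first position in both views.
- **Arm clear:** the gripper is well away from the reader, and the force reading is about zero.
- **Other things on the table:** the spare, roll, pen and inkpad, as far as they show in the last crops, look unmoved. I did not re-image the water, sanitiser and stamp, but the arm never went near the water or the stamp.

**What went less well:** the bar was pressed harder than needed at times, 25 to 43 N downward at the fingertips. The tool tilted up to 3 degrees during the push, and I corrected that as it went. The total wrist force peaked at about 60 N, against the 120 N limit.

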